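# Index the seasoning turntable and open the salt cellar

## Robot

A 7-joint arm with a two-finger parallel gripper is mounted at the origin on the work surface. World frame = base frame: x ahead of the robot, y to its left, z up, the work surface at z = 0. Lengths are in m, angles in rad, forces in N, time in s.
With the tool pointing down it reaches from about 0.35 to 0.9 m from the base axis. Payload 7.2 kg.
Tool frame: the origin (TCP) lies at the centre of the arm's flange, where the gripper is bolted on; the fingertips stand 182 mm ahead of it and the grasp point (between the pads) lies 163 mm ahead of it (arm.tcp_to_tips is the distance from the TCP to the fingertips, in m); z points along the fingers, y is the direction in which the jaws open and shut (so a half turn about z gives the same grasp; the last joint's range is limited). The gripper opens to 88 mm and grips with 3 to 60 N. Pads are 20 mm wide; open, the fingers measure 115 mm over their backs; the gripper's body (75 mm by 178 mm) begins 61 mm behind the grasp point.
Start: joints at [1.066, 0.411, -0.013, 1.596, 0.006, 1.134, -0.082], TCP at [0.264, -0.566, 0.405] pointing down, gripper open.
Joint ranges: [-2.95, 2.95], [-0.29, 1.99], [-1.47, 1.44], [0.14, 2.54], [-1.03, 4.17], [0.13, 1.85], [-2.86, 2.86]. Speed limits (rad/s): [2.39, 2.39, 3.01, 3.01, 3.14, 3.14, 3.14].

## Interface

Orientations are given as [roll, pitch, yaw] about the fixed x, y, z axes, in that order (R = Rz(yaw) Ry(pitch) Rx(roll)).
In Python, from workcell import readout, vision, close_job, arm gives the robot as it stands.
- The arm moves only by the tool arm_command, never from a script. Its argument "series" is a list of rows, each a list of 2 entries, a list of its own where there are three numbers: the shift along the tool's x, y, z in cm, then the turn, a rotation vector about the tool's x, y, z in degrees. In form: [[[tx, ty, tz], [wx, wy, wz]], ...]. A call has 1 to 10 rows; each row is the pose to reach, as a shift and turn from the pose commanded when the call began, along the tool's axes at that moment; what a row does not reach only later rows make up. A row lasts 1/10 s, in which the tool goes at most 50 mm and 8.59 degrees, less where a joint would pass 70% of its speed; a pose out of reach is approached as far as the arm can. A call with a gripper value outside its range is refused whole. "jaw" is the opening in per cent of the stroke, from 0 (shut) to 100 (fully open), set as the call begins (left out, the last holds). The fingers move at their own pace and stop on an object; the grip force is fixed at half the most. Time passes only in rows, so rows that repeat a pose let the fingers close. It gives the time, the measured TCP pose, the force and the opening at its end, in the units of the state.
- readout.state(): the state, without advancing time (a new reading comes with each control period).
- vision.grab_frame(name): name is "scene" or "top"; returns (picture, depth): 420x560x3 uint8, red, green, blue; 420x560 float32, m along the optical axis (not along the pixel's ray), 0 where there is no reading.
- vision.get_calibration(name): a dict with "fx", "fy", "cx", "cy" (pixels), "eye" and "orientation" of the camera in the world. Camera axes: x right, y down, z forward; pixel columns grow to the right and rows downward; lengths in m; the calibration is good to about 2 mm. A picture is of the moment at which its call begins. get_calibration takes no time and is no camera call.
- close_job(): hands the job in, once; it reports no verdict.
The state is a dict: "time": time; "joints": joint angles; "qvel": joint speeds; "joint_torque": joint torques, N m; "ee_pos": TCP position; "tool_rot": TCP orientation; "contact_force": force on the tool from outside, world axes, zero at the start; "wrist_torque": the same for the moment, N m; "width": finger opening in m.
Only numpy, scipy, OpenCV 4.12 (cv2) and the standard library are available. Lean on these libraries where they do the work, as an engineer would, in place of code of your own. Each camera call takes 0.05 s, during which the arm holds its last target. There are 200 camera calls.

## Task

Bring the salt cellar round to the pizza board: lift the turntable's sprung lock knob, turn the turntable until the cellar stands squarely on the side where the round board lies, and let the lock pin drop fully home in the notch there. Swivel the cellar's lid fully open, ready for the cook, with the turntable left locked. Keep the pinch bowl and the jar standing in their places on the tray, and leave the board, tongs and control box where they are.

Things in the scene. Friction and masses are not known exactly. Their poses are not given: they have to be found in the camera images.
- base: Fixed stainless base of the seasoning turntable: a round flange 330 mm across, top 18 mm above the counter, with eight U notches 12.5 mm wide in its rim, every 45 degrees from its +x axis. Origin on the turning axis at counter level, z up. The pizza board lies on its +y or -y side, the control box on the other, each about 320 mm from the axis.
- turntable (a joint): Angle (rad, counter-clockwise from above) of the round steel tray on the base: 250 mm across, floor 26 and rim 36 mm above the counter, no end stops, friction 0.08 N m. At the start 0: pin home in the notch on the base's -x axis. On the tray, from its axis: cellar at 0 degrees, bowl at +90, lock plunger at 180, jar at -90. With the pin home it has 0.01 rad of play.
- lock (a joint): Lift of the sprung lock plunger, m: 0 home, 0.015 at its stop. The 10 mm round-nosed pin points down from a lug on the tray's rim, 145 mm from the axis, and turns with the tray. It enters a notch 9 mm deep, so it is free above 0.009 and rides near 0.0085 between notches. Spring 5 N down when home, 9 N at the top; let go over a notch (within 2 mm) it drops by itself.
- lock_knob (a point): Centre of the plunger's round black knob, 30 mm in diameter and 30 mm tall, 68 mm above the counter when home; it rises with the plunger and is carried round with the tray. Below it stand a 12 mm neck, a 20 mm sleeve and the 28 mm wide lug, whose top is 34 mm above the counter. The knob is also the handle by which the tray is turned.
- cellar_mouth (a point): Centre of the mouth of the walnut salt cellar, a round wooden pot 76 mm across and 56 mm tall, screwed to the tray 75 mm from the axis; this point is 82 mm above the counter.
- station_left (a point): Point on the base 75 mm from the axis on its +y side, 26 mm above the counter: the cellar's centre lies over it when the cellar faces +y (turntable at +1.571).
- station_right (a point): The same on the base's -y side (turntable at -1.571).
- lid (a joint): Swivel of the cellar's flat walnut lid, rad: 0 closed, 1.8 at its stop (fully open); it turns level, counter-clockwise from above, and stays where it is left (0.04 N m of friction). It may start slightly ajar.
- lid_pivot (a point): Pin on which the lid (76 mm across, 10 mm thick) swivels, at the lid's top face, 93 mm above the counter, 31 mm from the cellar's centre.
- lid_peg (a point): Middle of the upright brass thumb peg on the lid, 12 mm in diameter, 16 mm tall, its top 109 mm above the counter, 56 mm from the pivot across the lid. Pushed sideways it carries the lid round.
- pizza_board: Round wooden pizza board, 260 mm across, 18 mm thick, lying flat; origin under its centre. It marks the side to which the cellar is brought.
- pinch_bowl: Loose olive ceramic pinch bowl, 74 mm across, 38 mm tall, 0.16 kg, on the tray; origin under its centre, z up.
- jar: Loose squat glass jar with wire latch, 64 mm across, 65 mm tall, 0.24 kg, on the tray; origin under its centre, z up.
- seat_bowl (a point): The bowl's place on the tray, 75 mm from the axis; it turns with the tray.
- seat_jar (a point): The jar's place on the tray, 75 mm from the axis; it turns with the tray.
- tongs: Loose stainless locking tongs, about 265 mm long, 45 mm wide, 18 mm high, lying on the board along their x axis; origin at mid length.
- control_box: Fixed steel control box, 85 by 115 mm and 64 mm high, with a toggle switch to 94 mm; origin under its centre.
Things that resemble listed ones, but are neither listed nor needed, are in the scene too. Of the things like the pinch_bowl, leave any that is yellow; of the rest the smaller one is meant. Of the things that look like the jar, the larger one is meant.

How it is judged:
At the end, for the whole second after the job is handed in: Cellar within 6 mm of the station on the board's side; lock pin home (lift under 2.5 mm); lid open past 1.6 of 1.8 rad; bowl and jar upright (0.1 rad), at rest, within 20 mm of their places on the tray; board and tongs within 30 mm of where they began (value of joint lock below 0.0025 m and ((y of pizza_board in the frame of base above 0 m and horizontal distance between cellar_mouth and station_left below 0.006 m) or (y of pizza_board in the frame of base below 0 m and horizontal distance between cellar_mouth and station_right below 0.006 m)) and value of joint lid above 1.6 rad and horizontal distance between pinch_bowl and seat_bowl below 0.02 m and angle between each of pinch_bowl, jar's own z axis and vertical below 0.1 rad and horizontal distance between jar and seat_jar below 0.02 m and distance of each of pizza_board, tongs from where it was at the start of the episode below 0.03 m and linear speed of each of pinch_bowl, jar below 0.02 m/s); the robot touches nothing.
It fails at once if the bowl or the jar is tipped over (angle between any of pinch_bowl, jar's own z axis and vertical above 0.4 rad).
It fails at once if the control box is struck hard (contact force between the arm and control_box above 15 N).
It also fails if it takes over 59 s, if anything falls off the work surface, if the arm or the gripper's body presses on something with over 40 N, if the wrist force passes 120 N, or if a joint passes its speed limit or range.

## Working session

There is one attempt and no reset: what is moved stays moved. The work goes in short steps, Python scripts to look and compute and a tool call to move; the robot and the scene stay as the last step left them, time stands still between calls to the robot, and variables do not carry over. Pictures are saved under pics/ and viewed, about 8 in all and at most 12, crops included, and the job is handed in when it is done.

Besides the shell and the picture viewer there is one more tool, called after ">>>" as name(argument=value, ...), one argument or row to a line, values as JSON. arm_command: Moves the arm, as the interface text tells. Its arguments: {"type":"object","properties":{"series":{"type":"array","items":{"type":"array"}},"jaw":{"type":"number"}},"required":["series"]}

```bash
mkdir -p pics; cat > h.py <<'E'
import numpy as np, cv2
from workcell import readout, vision, close_job, arm
from scipy.spatial.transform import Rotation as R
def cal(n):
    c=vision.get_calibration(n); o=np.array(c["orientation"],float)
    M=o if o.shape==(3,3) else (R.from_euler('xyz',o).as_matrix() if o.size==3 else R.from_quat(o).as_matrix())
    return c,M,np.array(c["eye"])
def ray(n,u,v,z):
    "pixel to world on plane height z"
    c,M,e=cal(n); d=M@np.array([(u-c["cx"])/c["fx"],(v-c["cy"])/c["fy"],1]); return e+d*(z-e[2])/d[2]
def cloud(n,dep):
    c,M,e=cal(n); v,u=np.mgrid[:dep.shape[0],:dep.shape[1]]
    return np.stack([(u-c["cx"])/c["fx"]*dep,(v-c["cy"])/c["fy"]*dep,dep],-1)@M.T+e
def proj(n,p):
    c,M,e=cal(n); q=M.T@(np.array(p)-e); return q[0]/q[2]*c["fx"]+c["cx"],q[1]/q[2]*c["fy"]+c["cy"]
def grab(n,f):
    p,d=vision.grab_frame(n); cv2.imwrite(f"pics/{f}.png",p[...,::-1]); np.save(f"pics/{f}.npy",d); return p,d
E
python3 - <<'E'
from h import *
for n in("scene","top"): print(vision.get_calibration(n)); grab(n,n+"0")
a=cv2.imread("pics/top0.png"); cv2.imwrite("pics/t0.png",cv2.resize(a,(800,600)))
print(readout.state())
E
```

```text
{'fx': 384.25730765030875, 'fy': 384.25730765030875, 'cx': 277.2695523686399, 'cy': 199.00109361935623, 'eye': array([ 1.33014741, -0.46539491,  0.68955212]), 'orientation': array([-2.16525139,  0.00289322,  0.99467396])}
{'fx': 415.7960644113287, 'fy': 415.7960644113287, 'cx': 270.88721687940426, 'cy': 205.17513669732978, 'eye': array([0.38628952, 0.01052356, 1.08761759]), 'orientation': array([-2.95547544,  0.00948913, -1.57442955])}
{'time': 0.1, 'joints': array([ 1.06582352,  0.41180135, -0.01271952,  1.59695978,  0.00563954,
        1.13431258, -0.08217429]), 'qvel': array([ 0.00131332, -0.00246366, -0.00052305, -0.00200269,  0.00163942,
       -0.00067599,  0.00034455]), 'joint_torque': array([ 2.22661874e-03, -5.89100289e+01,  6.43765423e-01, -2.91708648e+01,
       -5.37813816e-02,  1.45558140e-02,  6.83935878e-05]), 'ee_pos': array([ 0.26428083, -0.56615508,  0.40390476]), 'tool_rot': array([-3.14015356e+00,  1.34908282e-04,  4.36846430e-01]), 'contact_force': array([ 0.1999377 , -0.39901041,  0.13535805]), 'wrist_torque': array([ 0.0377861 ,  0.00466395, -0.02425794]), 'width': 0.08791782271032476}
```

View pics/t0.png

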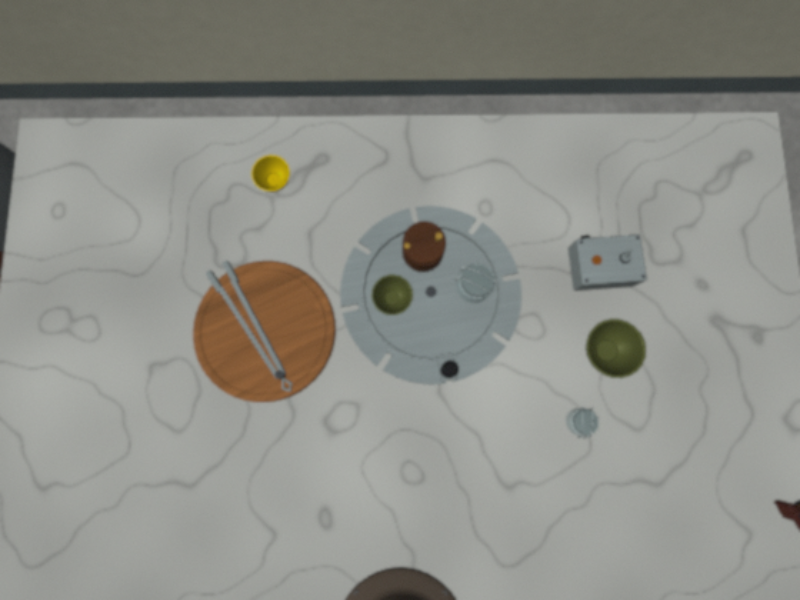

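View pics/scene0.png

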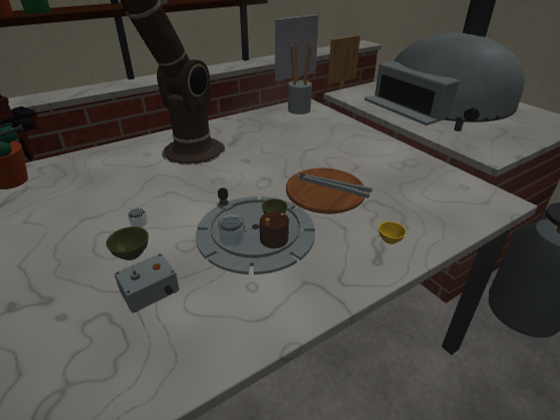

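```bash
python3 - <<'E'
from h import *
a=cv2.imread("pics/top0.png"); cv2.imwrite("pics/c1.png",cv2.resize(a[140:280,230:380],None,fx=5.3,fy=4.28*1.24 if 0 else 4.28,interpolation=2)) 
d=np.load("pics/top0.npy"); P=cloud("top",d)
b=cv2.imread("pics/scene0.png"); s=cv2.resize(b[170:280,180:330],None,fx=5,fy=5,interpolation=2); cv2.imwrite("pics/c2.png",s)
z=P[...,2]
# base flange disc: centroid via circle fit of region z 0.01..0.03 in window
m=np.zeros_like(z,bool); m[135:275,230:375]=1
mm=m&(z>.012)&(d>0); 
cn,_=cv2.findContours(mm.astype(np.uint8),0,2); c=max(cn,key=cv2.contourArea)[:,0]
q=np.array([ray("top",u,v,.018)[:2] for u,v in c]); A=np.c_[2*q,np.ones(len(q))]; s=np.linalg.lstsq(A,(q**2).sum(1),rcond=None)[0]; print("base",s[:2],np.sqrt(s[2]+s[0]**2+s[1]**2))
def blob(m): 
    n,l,st,ce=cv2.connectedComponentsWithStats(m.astype(np.uint8))
    for i in range(1,n):
        if st[i,4]>15: k=l==i; print(ce[i]*800/560,st[i,4],P[k].mean(0).round(4),P[k].max(0).round(3),P[k].min(0).round(3))
print("z>.05");blob((z>.05)&(z<.15)&(d>0)&(np.arange(420)<370)[:,None])
print("z>.097");blob((z>.097)&(z<.15)&m)
for u,v in[(431,292),(450,369)]: print(ray("top",u*.7,v*.7,.026),ray("top",u*.7,v*.7,.083))
E
```

```text
base [ 0.58743492 -0.05835958] 0.15832108107324505
z>.05
[422.72353546 245.05652621] 834 [ 0.6585 -0.0429  0.0904] [ 0.701 -0.006  0.113] [ 0.624 -0.081  0.05 ]
[609.19510625 260.32931653] 1553 [ 0.6358 -0.3728  0.0644] [ 0.685 -0.315  0.095] [ 0.592 -0.437  0.051]
[475.00128238 281.89535778] 557 [ 0.5944 -0.1325  0.0829] [ 0.626 -0.099  0.094] [ 0.566 -0.17   0.05 ]
[391.12520684 292.58687259] 259 [0.5807 0.0123 0.0605] [0.611 0.047 0.069] [ 0.541 -0.023  0.05 ]
[617.36430743 348.02865827] 329 [ 0.4821 -0.3796  0.0539] [ 0.534 -0.324  0.061] [ 0.432 -0.427  0.05 ]
[448.75283447 369.00226757] 126 [ 0.4454 -0.0841  0.0806] [ 0.461 -0.07   0.089] [ 0.432 -0.099  0.059]
z>.097
[437.45341615 236.58385093] 23 [ 0.6687 -0.0674  0.1074] [ 0.675 -0.062  0.113] [ 0.664 -0.072  0.099]
[ 0.58784742 -0.06016737  0.026     ] [ 0.57702544 -0.05637185  0.083     ]
[ 0.44860943 -0.09144394  0.026     ] [ 0.44526337 -0.08596913  0.083     ]
```

View pics/c1.png

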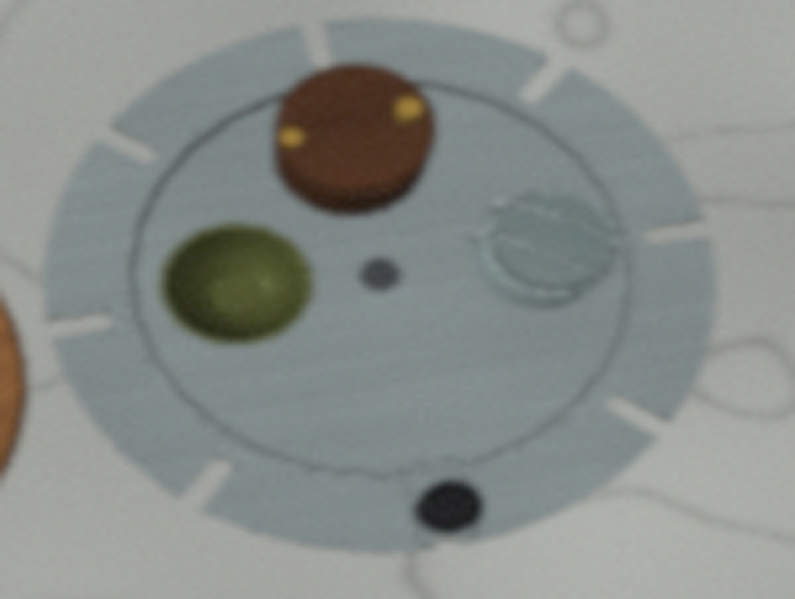

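View pics/c2.png

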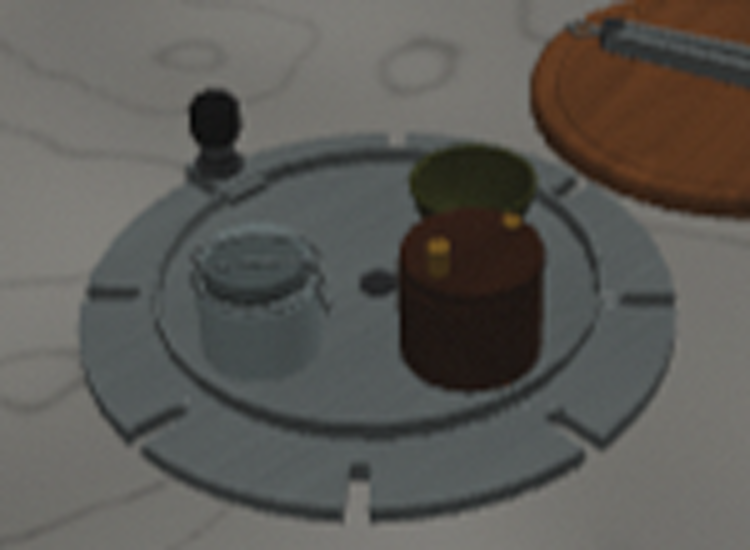

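```bash
python3 - <<'E'
from h import *
f=lambda u,v,z: ray("top",u/5.3+230,v/4.28+140,z)[:2]
N=[f(80,327,.018),f(678,232,.018),f(316,43,.018),f(207,485,.018),f(545,77,.018),f(130,145,.018),f(640,415,.018)]
N=np.array(N);
print(N.round(4)); print("mid",(N[0]+N[1])/2,(N[3]+N[4])/2,(N[5]+N[6])/2)
w=N[0]-N[1];print("yaw from notches",np.arctan2(w[1],w[0])-np.pi/2)
k=f(449,506,.076); c=(N[0]+N[1])/2; c=(c+(N[3]+N[4])/2+(N[5]+N[6])/2)/3
print("knob",k,"c",c,np.hypot(*(c-k)),np.arctan2(*(c-k)[::-1]))
pv=f(291,137,.093+.002); pg=f(408,105,.107); print("pivot",pv,"peg",pg,np.hypot(*(pg-pv)),np.arctan2(*(pg-pv)[::-1]))
E
```

```text
[[ 0.5583  0.0873]
 [ 0.6158 -0.2087]
 [ 0.738  -0.0309]
 [ 0.4623  0.0251]
 [ 0.7151 -0.146 ]
 [ 0.6726  0.0631]
 [ 0.5033 -0.1855]]
mid [ 0.58706954 -0.06070965] [ 0.58867091 -0.06044599] [ 0.58793832 -0.06120119]
yaw from notches 0.1918123914503127
knob [ 0.44585882 -0.08596277] c [ 0.58789292 -0.06078561] 0.1442483100685316 0.17543902162121325
pivot [ 0.65625866 -0.01560299] peg [ 0.67152785 -0.06938479] 0.055907338534238085 -1.2941655507524477
```

>>> arm_command(
  series=[
    [[3.7, -3.6, 1], [0, 0, 3]],
    [[7.3, -7.1, 2], [0, 0, 6]],
    [[11, -10.7, 3], [0, 0, 9]],
    [[14.7, -14.3, 4], [0, 0, 12]],
    [[18.3, -17.9, 5], [0, 0, 14.7]],
    [[22, -21.4, 6], [0, 0, 14.7]],
    [[25.7, -25, 7], [0, 0, 14.7]],
    [[29.3, -28.6, 8], [0, 0, 14.7]],
    [[33, -32.2, 9], [0, 0, 14.7]],
    [[36.7, -35.7, 10], [0, 0, 14.7]],
  ],
  jaw=80,
)

```text
time: 1.1
ee_pos: [0.4383, -0.1055, 0.3085]
tool_rot: [3.141, -0.0, 0.18]
contact_force: [1.5, -0.4, -0.3]
width: 0.0704
```

>>> arm_command(
  series=[
    [[0, 0, 0], [0, 0, 0]],
    [[0, 0, 0], [0, 0, 0]],
    [[0, 0, 0], [0, 0, 0]],
  ],
)

```text
time: 1.4
ee_pos: [0.4378, -0.1085, 0.3088]
tool_rot: [3.141, 0.001, 0.179]
contact_force: [0.0, 0.2, 0.4]
width: 0.0702
```

```bash
python3 - <<'E'
from h import *
s=readout.state(); print(s["time"],s["ee_pos"],s["tool_rot"],s["joints"].round(2))
a,_=grab("scene","s1"); b,_=grab("top","t1")
i=cv2.resize(a[120:260,160:300],(560,560),interpolation=2); cv2.imwrite("pics/s1c.png",i[...,::-1])
E
```

```text
1.4 [ 0.43778137 -0.10851553  0.30875233] [3.14120006e+00 6.43968382e-04 1.78908247e-01] [ 0.34  0.25 -0.24  2.1   0.08  0.8  -1.34]
```

View pics/s1c.png

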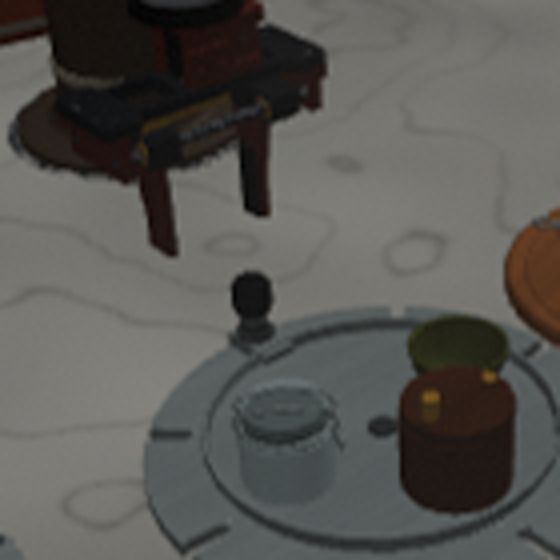

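The view shows the gripper open above and slightly right of the knob; the knob is at (252,295) in the crop. I'll shift over it, descend, and close.

>>> arm_command(
  series=[
    [[1.1, -2, 0], [0, 0, 0]],
    [[1.1, -2, 2], [0, 0, 0]],
    [[1.1, -2, 4], [0, 0, 0]],
    [[1.1, -2, 6], [0, 0, 0]],
    [[1.1, -2, 7.7], [0, 0, 0]],
    [[1.1, -2, 7.7], [0, 0, 0]],
    [[1.1, -2, 7.7], [0, 0, 0]],
  ],
)

```text
time: 2.2
ee_pos: [0.4453, -0.0866, 0.2321]
tool_rot: [3.142, 0.0, 0.179]
contact_force: [0.5, 0.3, 0.7]
width: 0.0706
```

>>> arm_command(
  series=[
    [[0, 0, 0], [0, 0, 0]],
    [[0, 0, 0], [0, 0, 0]],
    [[0, 0, 0], [0, 0, 0]],
    [[0, 0, 0], [0, 0, 0]],
    [[0, 0, 0], [0, 0, 0]],
    [[0, 0, 0], [0, 0, 0]],
  ],
  jaw=15,
)

```text
time: 2.8
ee_pos: [0.4455, -0.0858, 0.2319]
tool_rot: [3.141, -0.0, 0.18]
contact_force: [0.2, 0.3, 1.7]
width: 0.0287
```

>>> arm_command(
  series=[
    [[0, 0, -0.4], [0, 0, 0]],
    [[0, 0, -0.8], [0, 0, 0]],
    [[0, 0, -1.2], [0, 0, 0]],
    [[0, 0, -1.2], [0, 0, 0]],
    [[0, 0, -1.2], [0, 0, 0]],
  ],
)

```text
time: 3.3
ee_pos: [0.4454, -0.0857, 0.2438]
tool_rot: [-3.142, -0.0, 0.18]
contact_force: [3.6, -0.3, -8.4]
width: 0.0287
```

```bash
python3 - <<'E'
from h import *
s=readout.state(); y=s["tool_rot"][2]; p=s["ee_pos"][:2]; c=np.array([.588,-.061])
print(s["ee_pos"],s["tool_rot"],s["contact_force"],s["width"],np.hypot(*(p-c)),np.arctan2(*(c-p)[::-1]))
# arc rows in tool axes from radius vector r along -x tool
r=.145
for a in np.arange(3,31,3.): t=np.radians(a); print(a,(100*r*(1-np.cos(t))).round(2),(100*r*np.sin(t)).round(2))
E
```

```text
[ 0.44535803 -0.08573644  0.24377527] [-3.14156833e+00 -1.34862430e-04  1.80222387e-01] [ 3.61983972 -0.3494207  -8.39857434] 0.028739458730596256 0.1447709308831338 0.17170861267588386
3.0 0.02 0.76
6.0 0.08 1.52
9.0 0.18 2.27
12.0 0.32 3.01
15.0 0.49 3.75
18.0 0.71 4.48
21.0 0.96 5.2
24.0 1.25 5.9
27.0 1.58 6.58
30.0 1.94 7.25
```

>>> arm_command(
  series=[
    [[0.01, 0.38, 0], [0, 0, -1.5]],
    [[0.05, 1.14, 0], [0, 0, -4.5]],
    [[0.14, 2.02, 0], [0, 0, -8]],
    [[0.32, 3.01, 0], [0, 0, -12]],
    [[0.49, 3.75, 0], [0, 0, -15]],
    [[0.71, 4.48, 0], [0, 0, -18]],
    [[0.96, 5.2, 0], [0, 0, -21]],
    [[1.25, 5.9, 0], [0, 0, -24]],
    [[1.58, 6.58, 0], [0, 0, -27]],
    [[1.94, 7.25, 0], [0, 0, -30]],
  ],
)

```text
time: 4.3
ee_pos: [0.4776, -0.1534, 0.2434]
tool_rot: [-3.141, -0.0, 0.706]
contact_force: [3.8, 2.2, -9.1]
width: 0.0289
```

```bash
cat > w.py <<'E'
from h import *
s=readout.state(); p=s["ee_pos"][:2]; c=np.array([.588,-.061])
print(s["time"],s["ee_pos"],np.degrees(s["tool_rot"]),s["contact_force"],s["width"],np.hypot(*(p-c)),np.degrees(np.arctan2(*(c-p)[::-1])-.172),s["joints"].round(2))
E
python3 w.py; python3 -c "
from h import *
b,_=grab('top','t2'); cv2.imwrite('pics/t2c.png',cv2.resize(b[120:290,210:400],(760,680)[:2],interpolation=2)[:600,:,::-1])"
```

```text
4.3 [ 0.47757525 -0.15337601  0.24339855] [-1.79940886e+02 -1.36045572e-02  4.04573965e+01] [ 3.75144631  2.22074344 -9.10809548] 0.028922737482498257 0.14396858138129606 30.059349683889085 [ 0.48  0.44 -0.34  2.03  0.22  0.71 -0.85]
```

View pics/t2c.png

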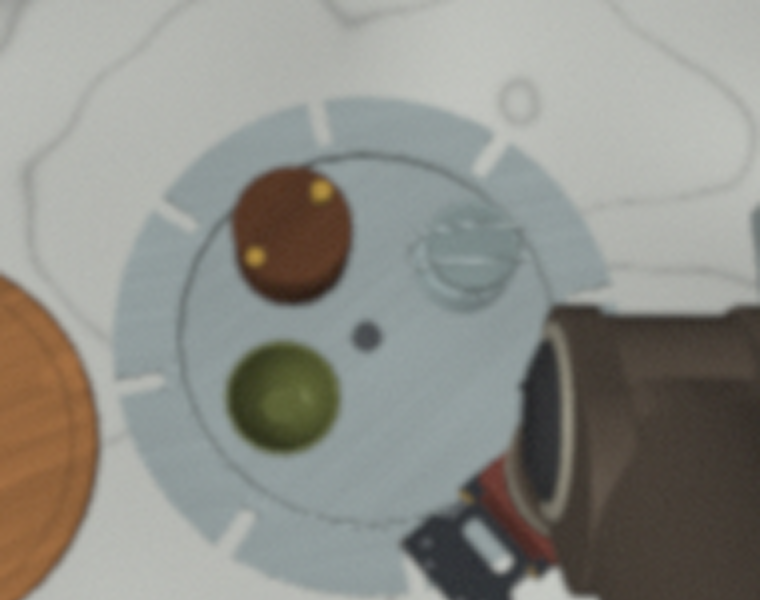

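The tray has turned about 30°, with the bowl and jar in place. I'll continue.

>>> arm_command(
  series=[
    [[0.01, 0.38, 0], [0, 0, -1.5]],
    [[0.05, 1.14, 0], [0, 0, -4.5]],
    [[0.14, 2.02, 0], [0, 0, -8]],
    [[0.32, 3.01, 0], [0, 0, -12]],
    [[0.49, 3.75, 0], [0, 0, -15]],
    [[0.71, 4.48, 0], [0, 0, -18]],
    [[0.96, 5.2, 0], [0, 0, -21]],
    [[1.25, 5.9, 0], [0, 0, -24]],
    [[1.58, 6.58, 0], [0, 0, -27]],
    [[1.94, 7.25, 0], [0, 0, -30]],
  ],
)

```text
time: 5.35
ee_pos: [0.539, -0.1958, 0.2432]
tool_rot: [-3.14, -0.0, 1.229]
contact_force: [2.7, 2.1, -7.9]
width: 0.0291
```

```bash
python3 w.py
```

```text
5.35 [ 0.53898699 -0.19579384  0.24321789] [-1.79894433e+02 -2.38409163e-02  7.04323322e+01] [ 2.66550851  2.09437614 -7.88540303] 0.029141422375734773 0.14342821826672456 60.16312055401019 [ 0.6   0.55 -0.44  1.85  0.32  0.81 -0.35]
```

>>> arm_command(
  series=[
    [[0.01, 0.38, 0], [0, 0, -1.5]],
    [[0.05, 1.14, 0], [0, 0, -4.5]],
    [[0.12, 2.02, 0], [0, 0, -8]],
    [[0.28, 3.01, 0], [0, 0, -12]],
    [[0.43, 3.75, 0], [0, 0, -15]],
    [[0.64, 4.48, 0], [0, 0, -18]],
    [[0.87, 5.2, 0], [0, 0, -21]],
    [[1.15, 5.9, 0], [0, 0, -24.5]],
    [[1.47, 6.58, 0], [0, 0, -27.5]],
    [[1.84, 7.25, 0], [0, 0, -30]],
  ],
)

```text
time: 6.35
ee_pos: [0.6134, -0.2024, 0.2431]
tool_rot: [-3.14, -0.002, 1.753]
contact_force: [0.4, 3.6, -8.4]
width: 0.029
```

```bash
python3 w.py; python3 -c "
from h import *
b,_=grab('top','t3'); cv2.imwrite('pics/t3c.png',cv2.resize(b[120:290,210:400],(760,680)[:2],interpolation=2)[:600,:,::-1])"
```

```text
6.35 [ 0.61342454 -0.20241558  0.24305516] [-1.79907553e+02 -1.06947352e-01  1.00420223e+02] [ 0.37180405  3.55712981 -8.44891221] 0.029020943913410854 0.14368289409340804 90.33722139672685 [ 0.62  0.68 -0.55  1.66  0.42  0.93  0.09]
```

View pics/t3c.png

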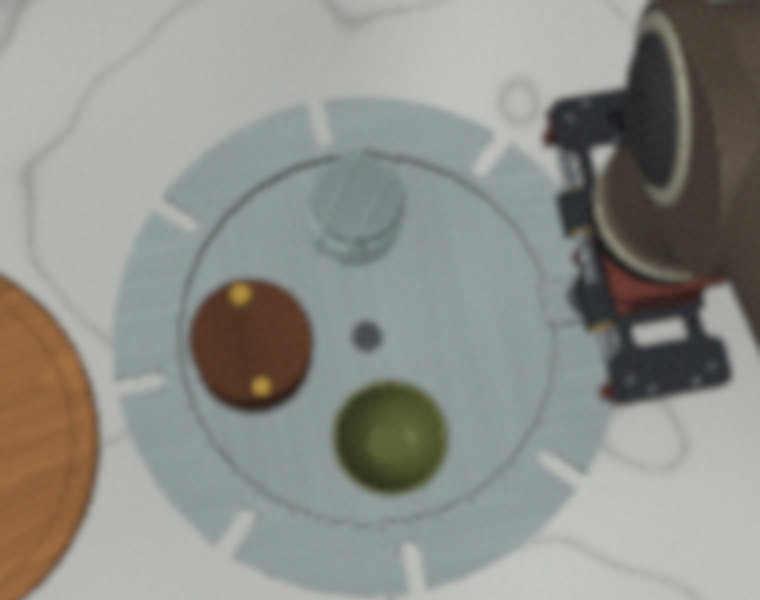

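Cellar now faces the board, at (250,340) in the crop, near the +y notch. I'll lower the plunger while still holding it.

>>> arm_command(
  series=[
    [[0, 0, 0.3], [0, 0, 0]],
    [[0, 0, 0.6], [0, 0, 0]],
    [[0, 0, 0.9], [0, 0, 0]],
    [[0, 0, 1.15], [0, 0, 0]],
    [[0, 0, 1.15], [0, 0, 0]],
    [[0, 0, 1.15], [0, 0, 0]],
  ],
)

```text
time: 7.0
ee_pos: [0.6136, -0.2023, 0.2323]
tool_rot: [3.141, -0.001, 1.751]
contact_force: [2.2, 4.8, -7.2]
width: 0.029
```

```bash
python3 w.py
```

```text
7.0 [ 0.61361237 -0.2023103   0.23225774] [ 1.79962200e+02 -6.18801680e-02  1.00311819e+02] [ 2.22614335  4.7618502  -7.17201405] 0.028963802866852507 0.14361265822821953 90.41840975234246 [ 0.61  0.69 -0.54  1.66  0.43  0.91  0.08]
```

>>> arm_command(
  series=[
    [[0, 0, 0], [0, 0, 0]],
    [[0, 0, 0], [0, 0, 0]],
    [[0, 0, 0], [0, 0, 0]],
    [[0, 0, 0], [0, 0, 0]],
  ],
  jaw=80,
)

```text
time: 7.4
ee_pos: [0.6136, -0.204, 0.2327]
tool_rot: [3.141, 0.001, 1.75]
contact_force: [0.3, -0.3, -0.4]
width: 0.0578
```

>>> arm_command(
  series=[
    [[0, 0, -2], [0, 0, 0]],
    [[0, 0, -4], [0, 0, 0]],
    [[0, 0, -7], [0, 0, 0]],
    [[0, 0, -9], [0, 0, 0]],
    [[-4, 0, -9], [0, 0, 0]],
    [[-8, 0, -9], [0, 0, 0]],
    [[-12, 0, -9], [0, 0, 0]],
    [[-16, 0, -9], [0, 0, 0]],
    [[-20, 0, -9], [0, 0, 0]],
    [[-20, 0, -9], [0, 0, 0]],
  ],
)

```text
time: 8.4
ee_pos: [0.6477, -0.4076, 0.3212]
tool_rot: [-3.14, 0.004, 1.743]
contact_force: [0.0, -0.3, -0.2]
width: 0.0704
```

```bash
python3 - <<'E'
from h import *
s=readout.state(); print(s["time"],s["ee_pos"],s["tool_rot"],s["joints"].round(2))
a,da=grab("scene","s4"); b,d=grab("top","t4")
i=np.hstack([cv2.resize(b[145:275,235:365],(400,400),interpolation=2),cv2.resize(a[160:290,185:315],(400,400),interpolation=2)]); cv2.imwrite("pics/c4.png",i[...,::-1])
P=cloud("top",d); z=P[...,2]
m=(z>.05)&(z<.12)&(d>0)&(np.arange(420)<370)[:,None]
n,l,st,ce=cv2.connectedComponentsWithStats(m.astype(np.uint8))
for k in range(1,n):
    if st[k,4]>15: q=P[l==k]; print(ce[k],st[k,4],q.mean(0).round(4),q.max(0).round(3),q.min(0).round(3),np.percentile(q[:,2],90).round(4))
E
```

```text
8.4 [ 0.64768235 -0.40760702  0.32118992] [-3.13958093  0.00356152  1.74276765] [ 0.79  0.78 -0.53  1.25  0.39  1.21  0.42]
[297.60966543 171.67657993] 538 [ 0.6602 -0.0476  0.0828] [ 0.699 -0.019  0.094] [ 0.63 -0.08  0.05] 0.0895
[426.45734445 182.18152662] 1559 [ 0.636  -0.3729  0.0643] [ 0.685 -0.315  0.095] [ 0.592 -0.436  0.05 ] 0.0673
[358.78571429 190.53174603] 126 [ 0.6118 -0.1985  0.08  ] [ 0.626 -0.186  0.087] [ 0.599 -0.214  0.061] 0.085
[272.01115242 205.8574969 ] 807 [0.5721 0.0166 0.0919] [0.612 0.053 0.111] [ 0.537 -0.021  0.051] 0.0959
[307.74725275 228.04029304] 273 [ 0.5215 -0.0719  0.0604] [ 0.554 -0.035  0.069] [ 0.484 -0.105  0.05 ] 0.0663
[431.91346154 243.68269231] 312 [ 0.482  -0.379   0.0539] [ 0.534 -0.323  0.059] [ 0.432 -0.427  0.05 ] 0.0565
```

View pics/c4.png

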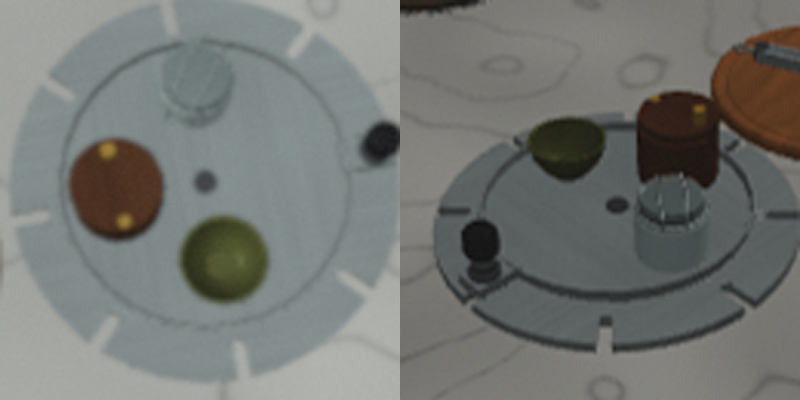

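Lock is home: the knob's height matches the start, at 0.080. The knob is at 90° and the bowl and jar are standing. In the left crop the peg is at (108,150) and the pivot at (124,222). Next is the approach to the peg.

```bash
python3 - <<'E'
from h import *
f=lambda u,v,z: ray("top",u/400*130+235,v/400*130+145,z)[:2]
pv=f(124,222,.095); pg=f(108,150,.107); d=pg-pv; print("pivot",pv,"peg",pg,np.hypot(*d),np.degrees(np.arctan2(*d[::-1])))
# prediction from first measurement, rotated 90 about axis
c=np.array([.588,-.061]); J=np.array([[0,-1],[1,0]]); p2=c+J@(np.array([.6563,-.0156])-c); g2=c+J@(np.array([.6715,-.0694])-c); print("pred",p2,g2)
pg=(pg+g2)/2; pv=(pv+p2)/2; d=pg-pv; print(pv,pg,np.hypot(*d),np.degrees(np.arctan2(*d[::-1])))
s=readout.state(); y=s["tool_rot"][2]; e=np.r_[pg,.35]-s["ee_pos"]; 
Rm=R.from_euler('xyz',s["tool_rot"]).as_matrix(); print("tool shift cm",(Rm.T@e*100).round(2),"yaw",np.degrees(y))
E
```

```text
pivot [0.5437402  0.00870916] peg [0.59903471 0.0209554 ] 0.0566343900316687 12.487888012948131
pred [0.5426 0.0073] [0.5964 0.0225]
[0.5431701  0.00800458] [0.59771736 0.0217277 ] 0.05624702206594736 14.121531392117996
tool shift cm [42.54  2.44 -2.81] yaw 100.1980368681738
```

>>> arm_command(
  series=[
    [[4.3, 0.2, -1], [0, 0, 8]],
    [[8.5, 0.5, -2], [0, 0, 16]],
    [[12.8, 0.7, -2.8], [0, 0, 24]],
    [[17, 1, -2.8], [0, 0, 32]],
    [[21.3, 1.2, -2.8], [0, 0, 40]],
    [[25.5, 1.5, -2.8], [0, 0, 48]],
    [[29.8, 1.7, -2.8], [0, 0, 56]],
    [[34, 2, -2.8], [0, 0, 64]],
    [[38.3, 2.2, -2.8], [0, 0, 72]],
    [[42.5, 2.4, -2.8], [0, 0, 80]],
  ],
  jaw=32,
)

```text
time: 9.5
ee_pos: [0.5954, 0.0257, 0.3508]
tool_rot: [-3.141, -0.001, 0.351]
contact_force: [0.3, 0.2, -0.5]
width: 0.0284
```

```bash
python3 - <<'E'
from h import *
s=readout.state(); pg=np.array([.598,.0217])
Rm=R.from_euler('xyz',s["tool_rot"]).as_matrix(); print(s["time"],s["ee_pos"],"tool shift cm",(Rm.T@(np.r_[pg,.281]-s["ee_pos"])*100).round(2),"yaw",np.degrees(s["tool_rot"]),s["joints"].round(2),s["width"])
E
```

```text
9.5 [0.59541007 0.02566945 0.3508275 ] tool shift cm [0.1  0.46 6.98] yaw [-1.79980960e+02 -2.89405633e-02  2.01324151e+01] [ 0.13  0.44 -0.35  1.71  0.17  1.02 -1.49] 0.028373049499369814
```

>>> arm_command(
  series=[
    [[0.1, 0.45, 0], [0, 0, 6]],
    [[0.1, 0.45, 2], [0, 0, 6]],
    [[0.1, 0.45, 4], [0, 0, 6]],
    [[0.1, 0.45, 5], [0, 0, 6]],
    [[0.1, 0.45, 6], [0, 0, 6]],
    [[0.1, 0.45, 6.5], [0, 0, 6]],
    [[0.1, 0.45, 6.9], [0, 0, 6]],
    [[0.1, 0.45, 6.9], [0, 0, 6]],
  ],
)

```text
time: 10.3
ee_pos: [0.5994, 0.0184, 0.2812]
tool_rot: [-3.141, 0.0, 0.25]
contact_force: [-0.1, -0.1, 0.7]
width: 0.0283
```

```bash
python3 - <<'E'
from h import *
s=readout.state(); print(s["time"],s["ee_pos"],np.degrees(s["tool_rot"]),s["contact_force"],s["width"])
a,da=grab("scene","s5"); i=cv2.resize(a[130:260,200:330],(600,600),interpolation=2); cv2.imwrite("pics/c5.png",i[...,::-1])
# arc rows: tool frame, peg at pivot + r*x ; ccw: dx=r(cos-1), dy=-r sin
r=.056
for a in range(10,101,10): t=np.radians(a); print(a,(100*r*(np.cos(t)-1)).round(2),(-100*r*np.sin(t)).round(2))
E
```

```text
10.3 [0.59942013 0.01836644 0.28117628] [-1.79993773e+02  1.06687707e-02  1.43214764e+01] [-0.08759923 -0.14789992  0.65596934] 0.028330753508167432
10 -0.09 -0.97
20 -0.34 -1.92
30 -0.75 -2.8
40 -1.31 -3.6
50 -2.0 -4.29
60 -2.8 -4.85
70 -3.68 -5.26
80 -4.63 -5.51
90 -5.6 -5.6
100 -6.57 -5.51
```

View pics/c5.png

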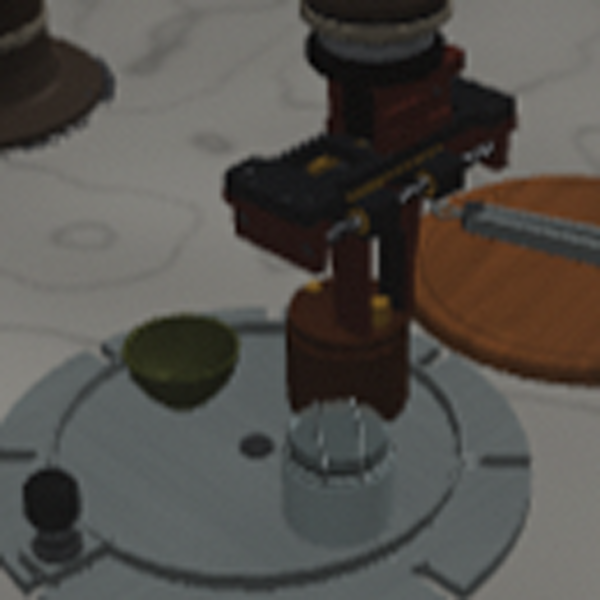

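Peg at (381,308) stands between the fingers. I'll narrow the jaws and swing it.

>>> arm_command(
  series=[
    [[0, 0, 0], [0, 0, 0]],
    [[0, 0, 0], [0, 0, 0]],
    [[-0.02, -0.49, 0], [0, 0, -5]],
    [[-0.09, -0.97, 0], [0, 0, -10]],
    [[-0.19, -1.45, 0], [0, 0, -15]],
    [[-0.34, -1.92, 0], [0, 0, -20]],
    [[-0.52, -2.37, 0], [0, 0, -25]],
    [[-0.75, -2.8, 0], [0, 0, -30]],
    [[-1.01, -3.21, 0], [0, 0, -35]],
    [[-1.31, -3.6, 0], [0, 0, -40]],
  ],
  jaw=20,
)

```text
time: 11.35
ee_pos: [0.5782, 0.0501, 0.2819]
tool_rot: [3.14, -0.001, 0.952]
contact_force: [2.0, -0.4, 0.4]
width: 0.0174
```

>>> arm_command(
  series=[
    [[-0.02, -0.49, 0], [0, 0, -5]],
    [[-0.09, -0.97, 0], [0, 0, -10]],
    [[-0.19, -1.45, 0], [0, 0, -15]],
    [[-0.34, -1.92, 0], [0, 0, -20]],
    [[-0.52, -2.37, 0], [0, 0, -25]],
    [[-0.75, -2.8, 0], [0, 0, -30]],
    [[-1.01, -3.21, 0], [0, 0, -35]],
    [[-1.31, -3.6, 0], [0, 0, -40]],
    [[-1.64, -3.96, 0], [0, 0, -45]],
    [[-2, -4.29, 0], [0, 0, -50]],
  ],
)

```text
time: 12.35
ee_pos: [0.5316, 0.0591, 0.2819]
tool_rot: [3.14, -0.0, 1.825]
contact_force: [1.3, 0.4, -0.2]
width: 0.0176
```

```bash
python3 - <<'E'
from h import *
s=readout.state(); print(s["time"],s["ee_pos"],np.degrees(s["tool_rot"]),s["contact_force"],s["width"],s["joints"].round(2))
pv=np.array([.5432,.008]); d=s["ee_pos"][:2]-pv; print(np.hypot(*d),np.degrees(np.arctan2(*d[::-1])))
E
```

```text
12.35 [0.53155504 0.05910464 0.28189148] [ 1.79893779e+02 -5.04233248e-03  1.04541458e+02] [ 1.25674486  0.3751879  -0.15709363] 0.017573331600979254 [ 0.34  0.5  -0.71  1.91  0.42  0.88 -0.32]
0.05241459427800156 102.83652479243798
```

>>> arm_command(
  series=[
    [[-0.01, -0.28, 0], [0, 0, -3]],
    [[-0.03, -0.55, 0], [0, 0, -6]],
    [[-0.06, -0.8, 0], [0, 0, -9]],
    [[-0.06, -0.8, 0], [0, 0, -9]],
  ],
)

```text
time: 12.75
ee_pos: [0.5237, 0.0561, 0.2816]
tool_rot: [3.141, 0.0, 1.978]
contact_force: [0.4, 0.4, -0.4]
width: 0.0172
```

>>> arm_command(
  series=[
    [[-0.01, -0.15, 0], [0, 0, -1.5]],
    [[-0.02, -0.3, 0], [0, 0, -3]],
    [[-0.02, -0.3, 0], [0, 0, -3]],
  ],
)

```text
time: 13.05
ee_pos: [0.521, 0.0548, 0.2814]
tool_rot: [3.142, 0.0, 2.031]
contact_force: [0.3, 0.8, 0.4]
width: 0.0176
```

>>> arm_command(
  series=[
    [[-0.01, -0.15, 0], [0, 0, -1.5]],
    [[-0.02, -0.3, 0], [0, 0, -3]],
    [[-0.02, -0.3, 0], [0, 0, -3]],
  ],
)

```text
time: 13.35
ee_pos: [0.519, 0.0535, 0.2815]
tool_rot: [3.139, 0.0, 2.084]
contact_force: [4.1, 2.0, -2.2]
width: 0.0177
```

```bash
python3 - <<'E'
from h import *
a,da=grab("scene","s6"); b,d=grab("top","t6"); i=np.hstack([cv2.resize(a[140:260,220:340],(400,400),interpolation=2),cv2.resize(b[145:265,220:340],(400,400),interpolation=2)]); cv2.imwrite("pics/c6.png",i[...,::-1])
E
```

```text
(no output)
```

View pics/c6.png

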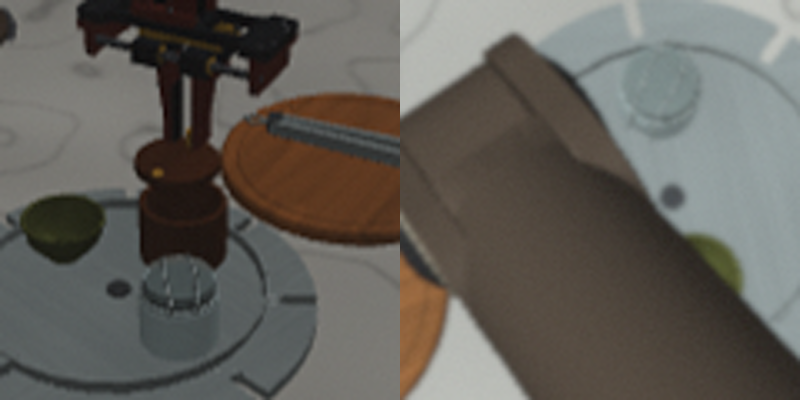

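Lid is against its stop, with a 4 N reaction. I'll back off.

>>> arm_command(
  series=[
    [[0, 0, 0], [0, 0, 0]],
    [[0, 0, 0], [0, 0, 0]],
    [[0, 0, -2], [0, 0, 0]],
    [[0, 0, -5], [0, 0, 0]],
    [[0, 0, -9], [0, 0, 0]],
    [[0, 0, -12], [0, 0, 0]],
    [[-3, -2.4, -12], [0, 0, 0]],
    [[-6, -4.8, -12], [0, 0, 0]],
    [[-9, -7.2, -12], [0, 0, 0]],
    [[-12, -9.6, -12], [0, 0, 0]],
  ],
  jaw=35,
)

```text
time: 14.45
ee_pos: [0.4925, -0.0997, 0.4012]
tool_rot: [-3.14, -0.0, 2.083]
contact_force: [1.0, -0.6, -0.5]
width: 0.0307
```

>>> arm_command(
  series=[
    [[-3, -2.4, 0], [0, 0, 4]],
    [[-6, -4.8, 0], [0, 0, 8]],
    [[-9, -7.2, 0], [0, 0, 12]],
    [[-12, -9.6, 0], [0, 0, 16]],
    [[-15, -12, 0], [0, 0, 20]],
    [[-18, -14.4, 0], [0, 0, 24]],
    [[-21, -16.8, 0], [0, 0, 28]],
    [[-24, -19.2, 0], [0, 0, 32]],
    [[-24, -19.2, 0], [0, 0, 32]],
    [[-24, -19.2, 0], [0, 0, 32]],
  ],
)

```text
time: 15.45
ee_pos: [0.443, -0.402, 0.4006]
tool_rot: [-3.14, -0.001, 1.523]
contact_force: [-0.6, 0.2, -0.9]
width: 0.0309
```

```bash
python3 - <<'E'
from h import *
s=readout.state(); print(s["time"],s["ee_pos"],s["contact_force"],s["qvel"].round(3))
a,da=grab("scene","s7"); b,d=grab("top","t7"); i=np.hstack([cv2.resize(a[140:280,190:330],(400,400),interpolation=2),cv2.resize(b[135:275,225:365],(400,400),interpolation=2)]); cv2.imwrite("pics/c7.png",i[...,::-1])
P=cloud("top",d); z=P[...,2]
m=(z>.05)&(z<.12)&(d>0)&(np.arange(420)<370)[:,None]
n,l,st,ce=cv2.connectedComponentsWithStats(m.astype(np.uint8))
for k in range(1,n):
    if st[k,4]>15: q=P[l==k]; print(ce[k].round(1),st[k,4],q.mean(0).round(4))
d0=cv2.imread("pics/top0.png").astype(int); print("board/tongs change",np.abs(d0-b[...,::-1])[175:285,130:236].mean())
E
```

```text
15.45 [ 0.44296089 -0.40198883  0.40055195] [-0.64293786  0.24712489 -0.94277533] [-0.022 -0.016 -0.037  0.019 -0.006 -0.003  0.002]
[297.  171.7] 541 [ 0.6603 -0.0461  0.0825]
[426.5 182.2] 1552 [ 0.6359 -0.373   0.0645]
[358.6 189.5] 128 [ 0.6146 -0.1981  0.0799]
[265.9 218.1] 985 [0.5428 0.0315 0.0897]
[308.1 228.2] 272 [ 0.521  -0.0728  0.0605]
[431.8 243.2] 318 [ 0.4832 -0.3789  0.0537]
board/tongs change 1.2323613493424814
```

View pics/c7.png

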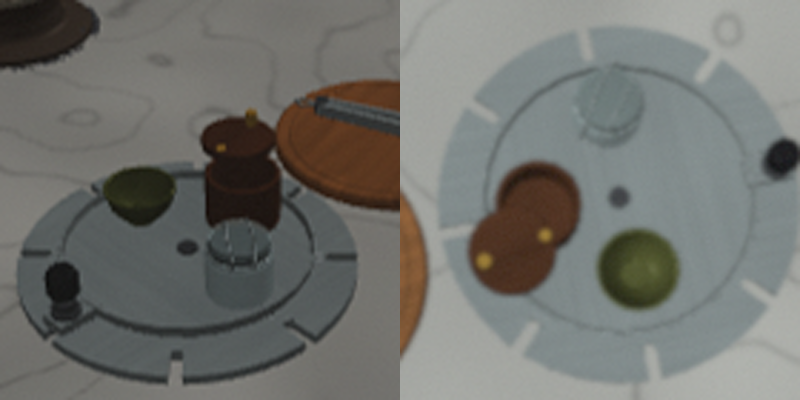

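```bash
python3 -c "
from workcell import close_job,readout
print(readout.state()['qvel'].round(3)); print(close_job())"
```

```text
[-0.009 -0.006 -0.006  0.001  0.002 -0.002 -0.   ]
the job is handed in; nothing more can be done
None
```

I lifted the lock knob, turned the tray +90° so the cellar faces the board (+y side), let the pin drop home, swivelled the lid to its stop and handed in after about 15.5 s.

What the last images and readings before hand-in showed:
- **Lock:** the knob stands at the same height as at the start (0.080 m against 0.0806 m measured), so the pin is home.
- **Cellar:** it faces the board. Opening the lid moved the knob by about 3 mm, roughly the pin's play, which shifts the cellar by about 1.5 mm. I did not measure the distance from the cellar to the station directly.
- **Lid:** it is open about 102° (1.78 rad) by my reading of the image, and I felt a reaction of about 4 N at the stop.
- **Bowl and jar:** both are upright and close to their places on the tray. I judged this by eye from the final picture rather than measuring it.
- **Board and tongs:** their area of the top image is almost unchanged from the start.
- **Control box:** its measured position did not change.
- **Arm:** it stood clear, touching nothing.

Nothing failed. One disagreement: the base's yaw read 0.17 to 0.19 rad by different methods. I used 0.18 rad for the grasp and 0.172 rad for checking the turn.

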